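Unfold the roller track and feed it a carton

ROBOT

A 7-joint arm with a two-finger parallel gripper is mounted at the origin on a cart in front of the work surface, level with it; the furniture and walls round the work are solid. World frame = base frame: x ahead of the robot, y to its left, z up, the work surface at z = 0. Lengths are in m, angles in rad, forces in N, time in s.
With the tool pointing down it reaches from about 0.425 to 0.95 m from the base axis. Payload 4.7 kg.
Tool frame: the origin (TCP) lies between the finger pads; the fingertips stand 25 mm ahead of it and the grasp point (between the pads) lies 6 mm ahead of it; x points along the fingers, z is the direction in which the jaws open and shut, and the axes are right-handed (so a half turn about x gives the same grasp; the last joint's range is limited). The gripper opens to 85 mm and grips with 20 to 120 N. Pads are 22 mm wide; open, the fingers measure 114 mm over their backs; the gripper's body (76 mm by 85 mm) begins 54 mm behind the grasp point. The pads swing forward as they close: fully open they stand 13 mm farther back than shut.
Start: joints at [-1.266, 0.469, -0.049, 1.532, 0.024, 1.141, -0.082], TCP at [0.221, 0.638, 0.256] pointing down, gripper open.
Joint ranges: [-2.59, 2.59], [-0.33, 1.99], [-1.39, 1.29], [0.1, 2.45], [-1.04, 4.18], [0.21, 1.99], [-2.66, 2.66]. Speed limits (rad/s): [2.57, 2.57, 3.14, 3.14, 3.14, 3.14, 3.14].

INTERFACE

Orientations are given as a 3x3 rotation matrix whose columns are the frame's x, y, z axes.
In Python, from rig import * gives the robot as it stands. Calls block until the motion is done:
- movep(position, orientation): joint-space move of the TCP to a pose.
- move_l(position, attitude=None, feed=0.15, until_force=None): straight line of the TCP; attitude=None keeps the orientation; feed is the mean speed in m/s. With until_force (N) it stops when the force on the tool has changed by that much, and returns True; else False.
- move_joints(angles): joint-space move.
- command_gripper(opening, newtons=None): finger opening in m; newtons is the grip in N (None keeps the last); returns when the fingers have stopped.
- sleep(seconds).
- inverse_kinematics(position, orientation): joint angles nearest the present ones, or None.
- sense(): the state.
- camera(name): name is "scene" or "side" or "wrist"; returns (picture, depth): 384x512x3 uint8, red, green, blue; 384x512 float32, m along the optical axis (not along the pixel's ray), 0 where there is no reading.
- camera_params(name): a dict with "K" (3x3 intrinsics, pixels), "dist" ([k1, k2, p1, p2, k3] as OpenCV has them; the pictures are not rectified), "position" and "rotation" of the camera in the world; the wrist camera has in their place "tool_from_camera" (4x4, takes a point from camera to tool coordinates, whose origin is the TCP and whose axes are the tool frame's). Camera axes: x right, y down, z forward; pixel columns grow to the right and rows downward; lengths in m; the calibration is good to about 2 mm. A picture is of the moment at which its call begins: read the wrist's pose just before it. camera_params takes no time and is no camera call.
A pose or a line that the arm cannot do raises Unreachable and nothing moves.
- finish_job(): hands the job in, once; it reports no verdict.
The state is a dict: "time_s": time; "joint_pos": joint angles; "qd": joint speeds; "joint_efforts": joint torques, N m; "position": TCP position; "tcp_rot": TCP orientation; "wrist_force": force on the tool from outside, world axes, zero at the start; "ft_torque": the same for the moment, N m; "finger_gap": finger opening in m.
Only numpy, scipy, OpenCV 4.12 (cv2) and the standard library are available. Lean on these libraries where they do the work, as an engineer would, in place of code of your own. Each camera call takes 0.05 s, during which the arm holds its last target.

TASK

Get the little roller track ready and load it: fold its upright end leaf all the way down so that it carries on the run of rollers, and swing the red-knobbed lever over until the yellow end stop stands fully up. Then lay the film carton lengthwise on the rollers at the high end, let go, and let it roll down by itself until it rests against the stop. Leave the loose glass slab, the brown disc and the tape roll where they lie.

Things in the scene. Friction and masses are not known exactly. Their poses are not given: they have to be found in the camera images.
- track: Bench-top gravity roller track on blue feet, screwed to the bench. Origin on the table under the fold axis between its fixed section and its folding leaf; y points down the run (to the low end), x across it, away from the robot, z up. The fixed section reaches up the run to y = -300 mm, flared guides to -330; the leaf, when down, continues it to the stop at y = +171. Outside width 83 mm.
- load_point (a point): Point on the roller tops, mid-lane, near the high end, 205 mm up the run from the fold axis: a carton whose underside's middle is here lies wholly on the upper rollers; let go, it rolls off by itself at up to 0.4 m/s. Axes follow the slope: y down the run, x across, z square to the rollers. Lane 58 mm wide between side guides that stand 8 mm above the roller tops.
- fold_axis (a point): Middle of the hinge axis of the folding leaf, 57 mm above the table and 9 mm below the roller tops; x is the hinge axis, y down the run, z square to the rollers. The rollers (18 mm thick, 33 mm apart, freely turning) slope down toward +y by 0.12 rad.
- leaf (a joint): Angle of the folding leaf about the fold axis, rad: 0 = fully down, against its limit, in line with the fixed rollers; about 1.6 = folded up, upright, its rollers toward the high end. Stiff hinge (0.3 N m): it stays where it is left. Starts folded up (1.35 to 1.65).
- leaf_bar (a point): Middle of the steel bar of the loop handle at the leaf's free end: 10 mm round, 58 mm long, parallel to the hinge axis, 215 mm from it; with the leaf down 28 mm above the table. Topmost part of the folded-up leaf: pinch it from above and lead it round (it may turn between the pads) or push it. 34 mm free between bar and stop plate. Axes turn with the leaf.
- stop (a joint): Angle of the pop-up end stop, rad: 0 = yellow plate folded flat just below the roller tops (cartons run over it and off the end); 1.571 = plate upright across the lane, 24 mm above the roller tops, against its limit. Stiff (0.1 N m): it stays where it is left. Starts flat or nearly so (0 to 0.12).
- stop_shaft (a point): Middle of the stop's shaft on the leaf, 172 mm from the fold axis and 6 mm below the roller tops, parallel to the hinge axis. Axes turn with the leaf (y to its free end).
- lever_knob (a point): Centre of the red ball knob, 22 mm in diameter, on the stop's side lever (8 mm rod), on the robot's side of the leaf, 69 mm from mid-lane, 27 mm clear of the rail. It turns with the stop plate, 60 mm from the shaft: at stop = 0 the lever leans 45 degrees up the run, at 1.571 45 degrees down the run. Push it over toward the low end.
- stop_face (a point): Point at the foot of the upright stop plate's face, mid-lane, at roller-top height; fixed on the leaf, 171 mm from the fold axis; axes turn with the leaf (y down the run, x across, z square to the rollers).
- carton: Long green and white film carton lying flat, 46 (x) x 165 (y) x 42 (z) mm, about 0.2 kg; origin at the centre of its underside. Grip it across the 46 mm. Either end may go first.
- tape: Roll of masking tape lying flat, 104 mm across, 25 mm high, near the high end; leave alone. Origin at the centre of its underside.
- disc: Worn brown cutting disc, 87 mm across, 8 mm thick, lying flat; leave alone. Origin at the centre of its underside.
- glass_slab: Four-cornered piece of slab glass, 64 x 92 x 22 mm, left of the track; leave alone. Origin at the centre of its underside.

How it is judged:
By the outcome, as a careful person would: the job done as asked, in the order asked, and still so for the second after the job is handed in, with the robot touching nothing.
It also fails if it takes over 67 s, if anything falls off the work surface, if the arm or the gripper's body presses on something with over 40 N, if the wrist force passes 120 N, or if a joint passes its speed limit or range.

## Working session

There is one attempt and no reset: what is moved stays moved. The work goes in short steps, each a Python script; the robot and the scene stay as the last script left them, time stands still between calls to the robot, and variables do not carry over. Pictures are saved under pics/ and viewed, and the job is handed in when it is done.

```bash
ls; mkdir -p pics
python3 - <<'E'
from rig import *
import cv2,numpy as np
np.set_printoptions(precision=4,suppress=True)
s=sense();print(s)
for n in("scene","side","wrist"):
    p,d=camera(n);cv2.imwrite(f"pics/{n}0.png",p[:,:,::-1]);np.save(f"pics/{n}0.npy",d);print(n,camera_params(n))
E
```

```text
pics
{'time_s': 0.0, 'joint_pos': array([-1.2659,  0.4694, -0.0486,  1.5337,  0.024 ,  1.141 , -0.0823]), 'qd': array([ 0.0017, -0.0008, -0.0007,  0.0008, -0.0004, -0.0001, -0.0012]), 'joint_efforts': array([  0.0003, -51.03  ,  -0.0462, -23.7719,   0.0107,   0.0076,
         0.    ]), 'position': array([0.221 , 0.6373, 0.2553]), 'tcp_rot': array([[-0.0006, -0.9448,  0.3276],
       [-0.0018,  0.3276,  0.9448],
       [-1.    , -0.    , -0.0019]]), 'wrist_force': array([ 0.5655,  0.6827, -0.3389]), 'ft_torque': array([ 0.0261, -0.0074, -0.0136]), 'finger_gap': 0.08553705017165564}
scene {'K': array([[499.9473,   0.    , 252.3732],
       [  0.    , 499.9473, 187.8327],
       [  0.    ,   0.    ,   1.    ]]), 'dist': array([-0.0535,  0.    ,  0.    ,  0.    ,  0.    ]), 'position': array([-0.2224, -0.7003,  1.0861]), 'rotation': array([[ 0.622 , -0.5633,  0.5439],
       [-0.7829, -0.459 ,  0.4199],
       [ 0.0131, -0.687 , -0.7265]])}
side {'K': array([[357.832 ,   0.    , 248.4294],
       [  0.    , 357.832 , 193.811 ],
       [  0.    ,   0.    ,   1.    ]]), 'dist': array([-0.0533,  0.    ,  0.    ,  0.    ,  0.    ]), 'position': array([ 0.1429, -0.86  ,  0.6274]), 'rotation': array([[ 0.9054, -0.2291,  0.3575],
       [-0.4242, -0.5248,  0.738 ],
       [ 0.0186, -0.8198, -0.5723]])}
wrist {'K': array([[303.5897,   0.    , 262.0947],
       [  0.    , 303.5897, 193.2785],
       [  0.    ,   0.    ,   1.    ]]), 'dist': array([-0.0037,  0.    ,  0.    ,  0.    ,  0.    ]), 'tool_from_camera': array([[ 0.0008, -0.2995,  0.9541, -0.1168],
       [-0.0011, -0.9541, -0.2995,  0.0777],
       [ 1.    , -0.0008, -0.0011,  0.    ],
       [ 0.    ,  0.    ,  0.    ,  1.    ]])}
```

View pics/scene0.png

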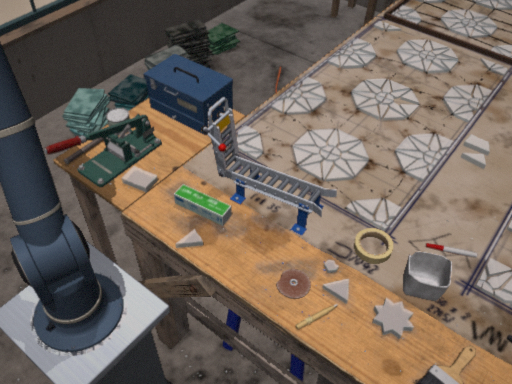

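View pics/side0.png

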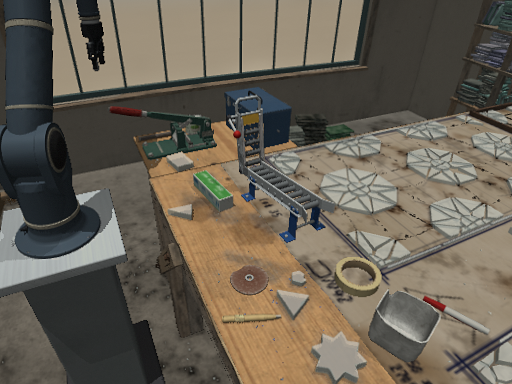

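View pics/wrist0.png

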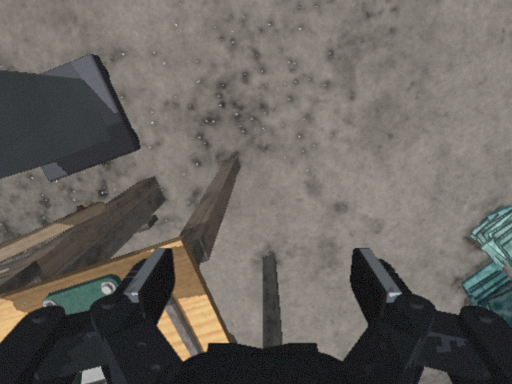

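```bash
cat > h.py <<'E'
import numpy as np,cv2
np.set_printoptions(precision=4,suppress=True)
def cloud(P,d,R=None,t=None):
    """world points HxWx3 from depth"""
    h,w=d.shape
    u,v=np.meshgrid(np.arange(w),np.arange(h))
    uv=np.stack([u,v],-1).reshape(-1,1,2).astype(np.float64)
    n=cv2.undistortPoints(uv,P["K"],P["dist"]).reshape(h,w,2)
    c=np.concatenate([n*d[...,None],d[...,None]],-1)
    if R is None: R,t=P["rotation"],P["position"]
    W=c@R.T+t
    W[d<=0]=np.nan
    return W
def wristpose(P,s):
    T=P["tool_from_camera"];R=s["tcp_rot"]
    return R@T[:3,:3],R@T[:3,3]+s["position"]
def proj(P,pts,R=None,t=None):
    if R is None: R,t=P["rotation"],P["position"]
    pc=(np.atleast_2d(pts)-t)@R
    q,_=cv2.projectPoints(pc,np.zeros(3),np.zeros(3),P["K"],P["dist"])
    return q.reshape(-1,2)
E
python3 - <<'E'
from rig import *
from h import *
for n,(a,b,c,d) in dict(scene=(160,90,360,240),side=(180,80,340,250)).items():
    p=cv2.imread(f"pics/{n}0.png")[b:d,a:c]
    cv2.imwrite(f"pics/{n}0z.png",cv2.resize(p,None,fx=4 if n=="scene" else 3.5,fy=4 if n=="scene" else 3.5,interpolation=cv2.INTER_CUBIC))
    D=np.load(f"pics/{n}0.npy");W=cloud(camera_params(n),D);np.save(f"pics/{n}0W.npy",W)
    print(n,sense()["time_s"])
W=np.load("pics/scene0W.npy")
for nm,(u,v) in dict(knob=(222,147),bar=(212,107),foot1=(240,198),foot2=(300,229),carton=(203,202),glass=(140,180),white=(190,239),tape=(362,240),disc=(293,283),hiend=(322,200),table=(230,250)).items(): print(nm,W[v,u])
W=np.load("pics/side0W.npy")
for nm,(u,v) in dict(knob=(237,134),carton=(213,188),glass=(180,162),tape=(340,272),disc=(249,279),table=(230,320)).items(): print(nm,W[v,u])
E
```

```text
scene 0.15
side 0.15
knob [ 0.5034 -0.0364  0.2038]
bar [0.5473 0.0336 0.275 ]
foot1 [ 0.5315 -0.0733  0.0059]
foot2 [ 0.5469 -0.2755  0.0058]
carton [ 0.4278 -0.0253  0.0445]
glass [0.3914 0.1977 0.0169]
white [ 0.3231 -0.0716  0.0195]
tape [ 0.6238 -0.4286  0.0034]
disc [ 0.3942 -0.3603  0.0019]
hiend [ 0.684  -0.2601 -0.0032]
table [ 0.3753 -0.167  -0.0031]
knob [ 0.5006 -0.0416  0.2026]
carton [ 0.4262 -0.0373  0.0423]
glass [0.3882 0.1798 0.0237]
tape [ 0.5782 -0.4463  0.0249]
disc [ 0.3881 -0.3667  0.0084]
table [ 0.3062 -0.4512  0.0114]
```

View pics/scene0z.png

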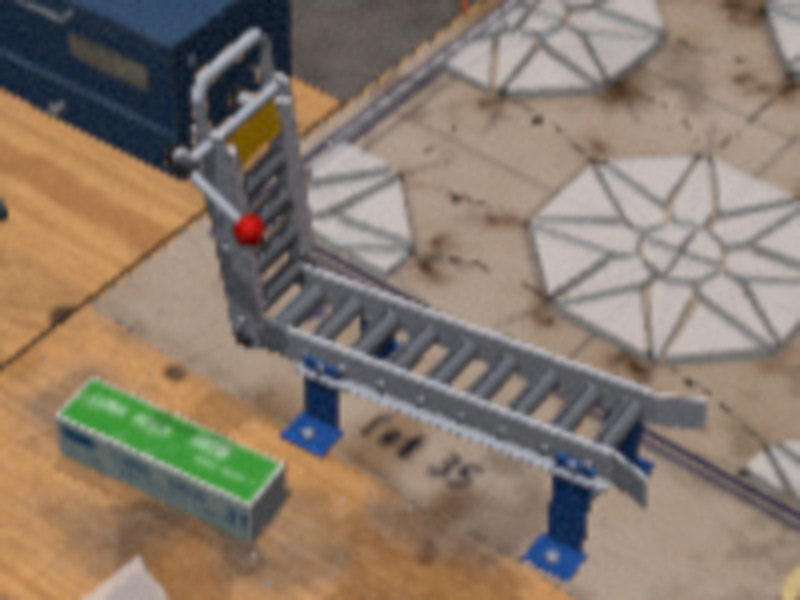

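View pics/side0z.png

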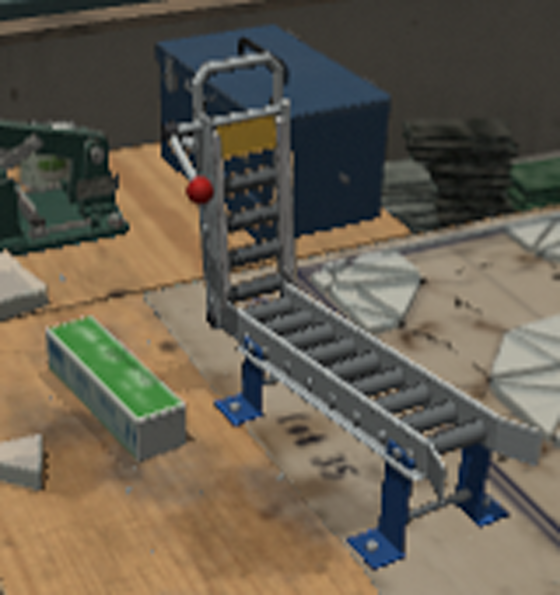

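```bash
cat > model.py <<'E'
import numpy as np
from scipy.spatial.transform import Rotation as Ro
SL=0.12
def Rx(a): return Ro.from_euler('x',a).as_matrix()
class Track:
    def __init__(s,p): # x0,y0,yaw,leaf,stop
        s.x,s.y,s.yaw,s.leaf,s.stop=p
        s.R0=Ro.from_euler('z',s.yaw).as_matrix(); s.o=np.array([s.x,s.y,0.057])
        s.Rf=s.R0@Rx(-SL); s.Rl=s.R0@Rx(s.leaf-SL)
    def fix(s,q): return np.atleast_2d(q)@s.Rf.T+s.o
    def lf(s,q): return np.atleast_2d(q)@s.Rl.T+s.o
    def knob(s):
        a=np.radians(135)-s.stop
        return s.lf([-.069,.172+.06*np.cos(a),.003+.06*np.sin(a)])[0]
    def bar(s): return s.lf([0,.215,-.0032])[0]
E
cat > fit.py <<'E'
from rig import *
from h import *
from model import *
from scipy.optimize import least_squares
obs={"scene":dict(knob=(222,147.25),bar=(217,103),fn=(311.25,203),ff=(322,189.5)),
"side":dict(knob=(237.4,134.3),bar=(248,97.1),fn=(304.9,210),ff=(319.4,198.6))}
P={n:camera_params(n) for n in obs}
def pts(t): return dict(knob=t.knob(),bar=t.bar(),fn=t.fix([-.0415,-.3,.017])[0],ff=t.fix([.0415,-.3,.017])[0])
def res(p):
    q=pts(Track(p));r=[]
    for n in obs:
        for k in obs[n]: r+=list(proj(P[n],q[k])[0]-obs[n][k])
    return r
s=least_squares(res,[.58,-.02,.07,1.5,.05],loss="soft_l1")
print(s.x);print(np.round(res(s.x),1).reshape(-1,2))
np.save("p.npy",s.x)
t=Track(s.x)
for n in obs:
    z=4;im=cv2.resize(cv2.imread(f"pics/{n}0.png"),None,fx=z,fy=z,interpolation=cv2.INTER_CUBIC)
    def ln(a,c=(0,0,255)): cv2.polylines(im,[np.round((proj(P[n],a)+.5)*z).astype(int)],False,c,1)
    for sx in(-1,1):
        ln(t.fix([[sx*.0415,0,.017],[sx*.0415,-.3,.017]]));ln(t.lf([[sx*.0415,0,.017],[sx*.0415,.17,.017]]),(255,0,255))
    ln(t.lf([[-.029,.215,-.003],[.029,.215,-.003]]),(0,255,0))
    ln(t.fix([[-.0415,0,0],[.0415,0,0]]),(0,255,255))
    cv2.circle(im,tuple(np.round((proj(P[n],t.knob())[0]+.5)*z).astype(int)),int(4*z),(255,255,0),1)
    a,b=(170,90) if n=="scene" else (185,80)
    cv2.imwrite(f"pics/fit_{n}.png",im[b*z:b*z+600,a*z:a*z+740])
print(t.knob(),t.bar())
E
python3 fit.py
```

```text
[0.573  0.0031 0.072  1.5455 0.1171]
[[-0.5  0.2]
 [-0.1  1. ]
 [-0.5  3.2]
 [ 4.  -2.2]
 [ 0.1 -0.4]
 [ 0.4  0.5]
 [-5.8 -2.1]
 [ 6.6 -0.1]]
[ 0.5064 -0.0318  0.1977] [0.5705 0.0373 0.2693]
```

View pics/fit_scene.png

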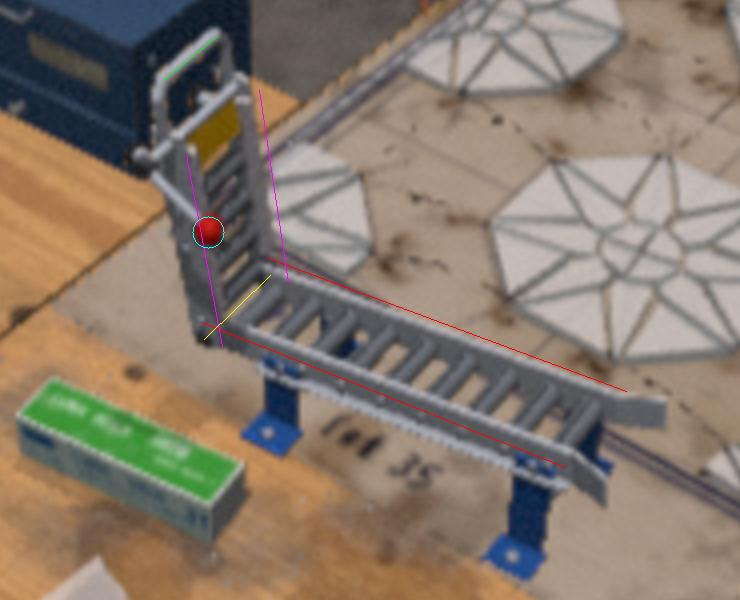

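View pics/fit_side.png

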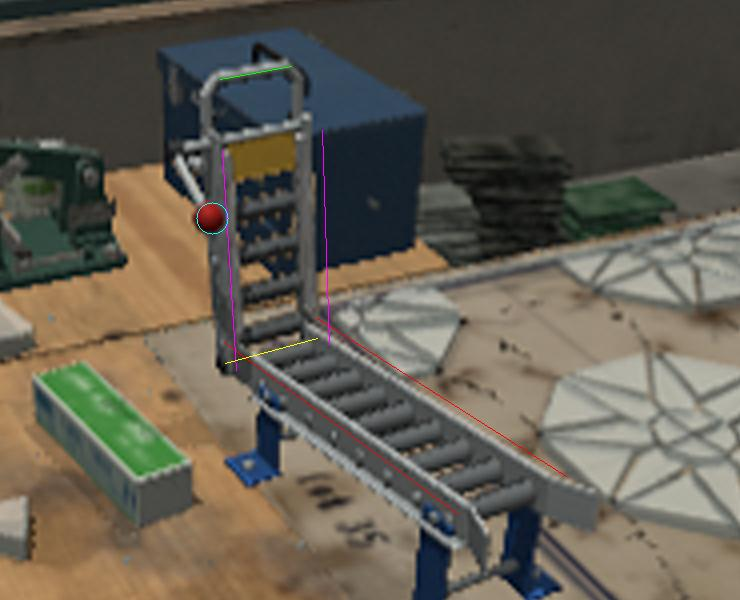

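```bash
sed -i 's/\.0415/.031/g' fit.py; python3 fit.py
```

```text
[0.5723 0.0071 0.071  1.5692 0.14  ]
[[-0.7  0.1]
 [ 0.   1. ]
 [-0.   0.3]
 [ 0.7 -0.3]
 [-0.1 -0.5]
 [ 0.5  0.4]
 [-3.5 -4.2]
 [ 2.1  0.3]]
[ 0.5059 -0.0317  0.1981] [0.5702 0.0363 0.27  ]
```

View pics/fit_scene.png

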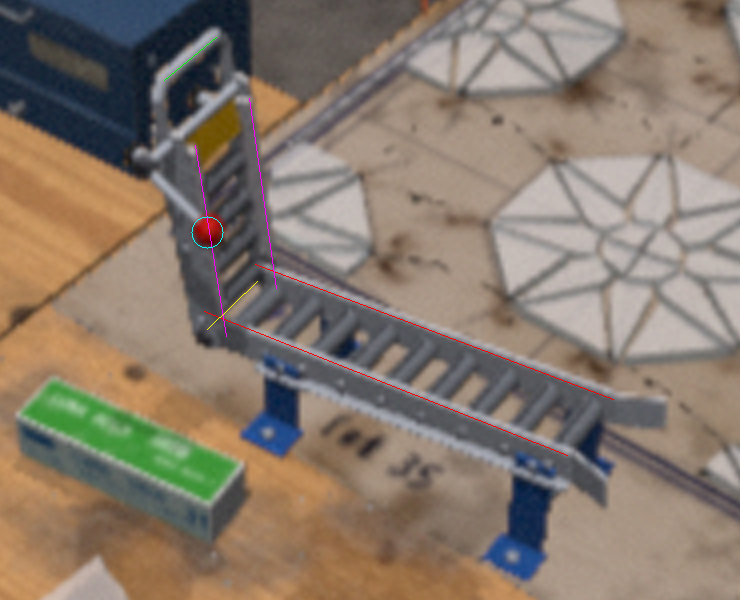

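View pics/fit_side.png

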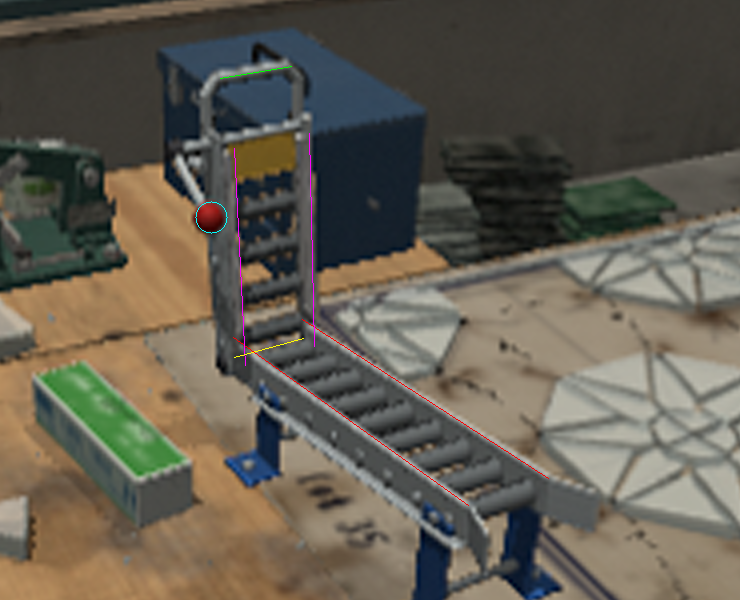

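Run:
```python
import numpy as np
W=np.concatenate([np.load(f"pics/{n}0W.npy").reshape(-1,3) for n in("scene","side")])
W=W[np.isfinite(W).all(1)]
xs=np.arange(.1,1.0,.05);ys=np.arange(.75,-.75,-.05)
print("y\\x  "+" ".join(f"{x:5.2f}" for x in xs))
for y in ys:
    r=[]
    for x in xs:
        m=(abs(W[:,0]-x-.025)<.025)&(abs(W[:,1]-y-.025)<.025)&(W[:,2]<.6)
        r.append(f"{W[m,2].max()*100:5.0f}" if m.sum()>3 else "    .")
    print(f"{y:5.2f} "+" ".join(r))
```

```text
y\x   0.10  0.15  0.20  0.25  0.30  0.35  0.40  0.45  0.50  0.55  0.60  0.65  0.70  0.75  0.80  0.85  0.90  0.95
 0.75     .   -79   -79   -79   -79     .   -78   -79   -79   -79   -78     .     .     .     .     .     .     .
 0.70     .   -80   -79   -79   -79     .   -79     .   -78   -79   -79     .     .     .     .     .     .     .
 0.65   -80   -79    34    33   -79     .     .   -78   -78   -79     .     .     .     .     .     .     .     .
 0.60   -79    48    48    48   -79     .     .   -79   -79   -79     .     .     .     .     .     .     .     .
 0.55   -79    35    47   -79     .     .   -79   -79   -79     .     .     .     .     .     .     .     .     .
 0.50   -79   -79   -79    -2     .     .   -79   -79   -79     .     .     .     .     .     .     .     .     .
 0.45   -79   -79   -79     2     2     2     1     6     6     6     1    15    15    15    15     .     .     .
 0.40   -79   -79   -80     2     2     2     2     6     6     6    12    15    15    15    15     .     .     .
 0.35   -79   -79   -79     1     3     2     8     4    10     0     0    
[... 1732 characters left out ...]
   1     2     2
-0.45     .     .     .     2     2     1     2     2     2     3     3     3     2     2     1     1     2     2
-0.50     .     .     .     1     2     2     3     3     1     3     3     3     2     2     1     1     2     2
-0.55     .     .     .     1     1     1     0     1     1     3     3     3     1     1     1     1     1     1
-0.60     .     .     .     1     0     1     3     3     9     9     8     1     2     1     1     1     1     1
-0.65     .     .     .     1     1     1     3     3     9     8     9     0     2     2     1     1     1     1
-0.70     .     .     .     0     1     1     1     2     1     8     9     1     2     2     1     1     1     1
```

```bash
cat >> h.py <<'E'
def Rtool(yaw):
    "tool down, jaw axis z along track y (yaw), camera toward robot"
    c,s=np.cos(yaw),np.sin(yaw)
    return np.array([[0,-c,-s],[0,-s,c],[-1,0,0.]])
E
python3 - <<'E'
from rig import *
from h import *
from model import *
t=Track(np.load("p.npy"));R=Rtool(t.yaw);print(R,np.linalg.det(R))
t0=Track([*np.load("p.npy")[:3],0,0]);print(t0.bar(),t0.knob())
for q in([.5,-.16,.42],[.5,0,.42],t.bar()+[0,0,.006],t0.bar()+[0,0,.006],t0.knob()+[0,-.05,.02],t0.fix([0,-.205,.04])[0],[.43,-.03,.03]): print(q,inverse_kinematics(q,R))
E
```

```text
[[ 0.     -0.9975 -0.0709]
 [ 0.     -0.0709  0.9975]
 [-1.      0.      0.    ]] 0.9999999999999999
[0.5572 0.2197 0.0281] [0.494  0.136  0.0866]
[0.5, -0.16, 0.42] [-0.6114  0.1409  0.9699  1.6799 -0.1182  1.3829  2.0178]
[0.5, 0, 0.42] [-0.5895  0.0587  0.5415  1.7154 -0.0308  1.3759  1.599 ]
[0.5702 0.0363 0.276 ] [-0.4193  0.2873  0.3527  1.7783 -0.1103  1.0954  1.6125]
[0.5572 0.2197 0.0341] [-0.4635  0.6151  0.0237  1.8905 -0.023   0.6363  1.2161]
[0.494  0.086  0.1066] [-0.3819  0.3848  0.1543  2.0888 -0.0926  0.6742  1.4755]
[ 0.5864 -0.1911  0.1213] [-0.077   0.5478  0.4462  1.8236 -0.307   0.8387  2.1613]
[0.43, -0.03, 0.03] [-0.2087  0.4543  0.2195  2.2867 -0.2363  0.4204  1.8473]
```

Run:
```python
from rig import *
from h import *
import pickle
R=Rtool(.071)
V=[]
for i,q in enumerate(([.5,0,.42],[.5,-.15,.42])):
    movep(np.array(q),R) if i==0 else move_l(np.array(q),R,feed=.2)
    s=sense();p,d=camera("wrist");P=camera_params("wrist")
    cv2.imwrite(f"pics/w{i}.png",cv2.resize(p[:,:,::-1],None,fx=1.5,fy=1.5,interpolation=cv2.INTER_CUBIC))
    V.append((p,d,P,s));print(s["time_s"],s["position"])
pickle.dump(V,open("V.pkl","wb"))
```

```text
2.6833 [0.5001 0.001  0.4197]
3.6333 [ 0.5003 -0.1486  0.4198]
```

View pics/w0.png

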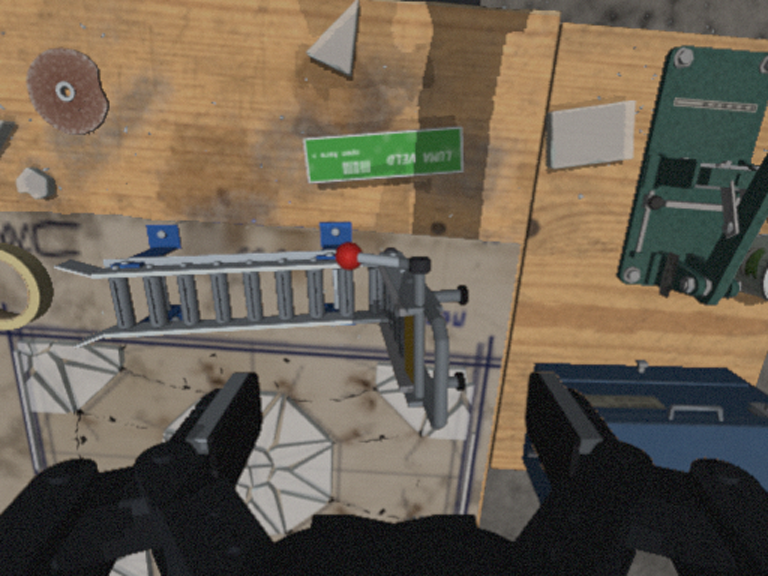

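View pics/w1.png

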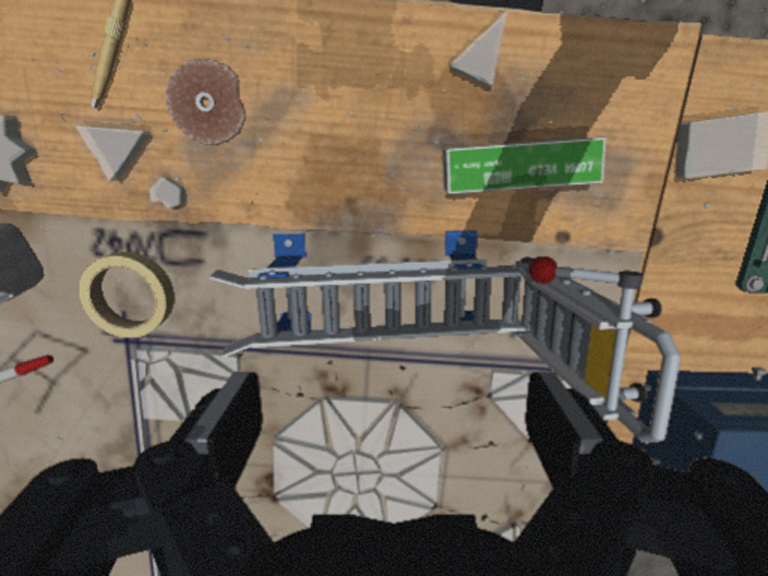

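```bash
cat > ov.py <<'E'
import sys,pickle
from h import *
from model import *
V=pickle.load(open("V.pkl","rb"))
def ov(p,tag,crops,z=3):
    t=Track(p)
    for i,(im,d,P,s) in enumerate(V):
        R,o=wristpose(P,s)
        im=cv2.resize(im[:,:,::-1],None,fx=z,fy=z,interpolation=cv2.INTER_CUBIC)
        def ln(a,c=(0,0,255)): cv2.polylines(im,[np.round((proj(P,a,R,o)+.5)*z).astype(int)],False,c,1)
        for sx in(-1,1):
            ln(t.fix([[sx*.029,0,.017],[sx*.029,-.3,.017]]));ln(t.lf([[sx*.029,0,.017],[sx*.029,.17,.017]]),(255,0,255))
        for k in range(9): ln(t.fix([[-.029,-.02-.033*k,.009],[.029,-.02-.033*k,.009]]),(0,255,0)) if 0 else None
        ln(t.lf([[-.029,.215,-.003],[.029,.215,-.003]]),(0,255,0))
        ln(t.fix([[-.031,0,0],[.031,0,0]]),(0,255,255))
        c=proj(P,t.knob(),R,o)[0];cv2.circle(im,tuple(np.round((c+.5)*z).astype(int)),int(3),(255,255,0),1)
        a,b=crops[i];cv2.imwrite(f"pics/ov{tag}_{i}.png",im[b*z:b*z+480,a*z:a*z+800])
if __name__=="__main__": ov(np.load("p.npy"),sys.argv[1],[(60,145),(200,150)])
E
python3 ov.py a
```

```text
(no output)
```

View pics/ova_0.png

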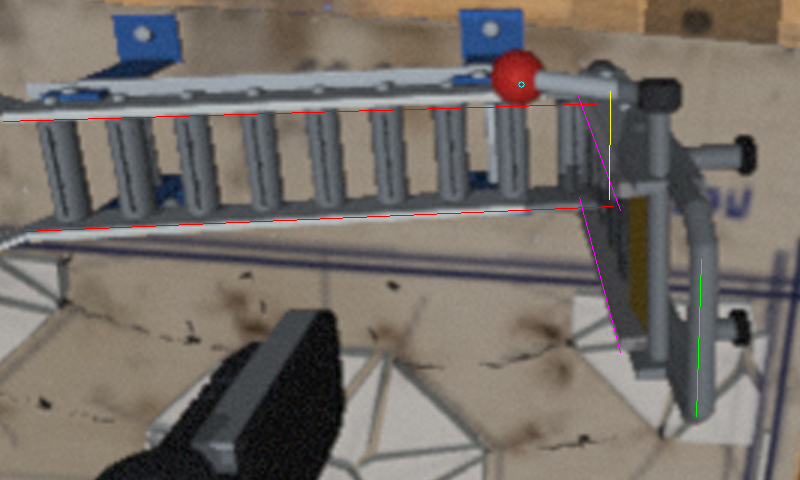

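View pics/ova_1.png

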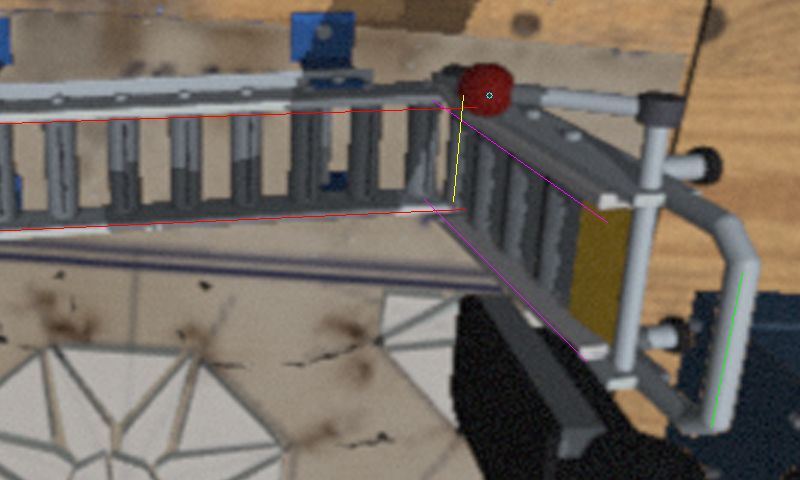

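```bash
cat > fit2.py <<'E'
from ov import *
from rig import camera_params
from scipy.optimize import least_squares
c0=lambda x,y:np.array([x/3-.5+60,y/3-.5+145]); c1=lambda x,y:np.array([x/3-.5+200,y/3-.5+150])
w=lambda x,y:np.array([x/1.5-.5,y/1.5-.5])
PS=[(P,*wristpose(P,s)) for _,_,P,s in V]
ptobs=[(0,"knob",c0(517,77)),(1,"knob",c1(486,90)),(0,"bar",c0(704,325)),(1,"bar",c1(733,345)),(1,"fn",w(250,280)),(1,"ff",w(247,345)),(0,"fn",w(105,268)),(0,"ff",w(110,335))]
lnobs=[(0,-1,c0(200,109)),(0,-1,c0(450,98)),(0,1,c0(200,220)),(0,1,c0(450,211)),(1,-1,c1(100,116)),(1,-1,c1(400,101)),(1,1,c1(100,228)),(1,1,c1(400,213))]
def res(p):
    t=Track(p);q=dict(knob=t.knob(),bar=t.bar(),fn=t.fix([-.03,-.3,.017])[0],ff=t.fix([.03,-.3,.017])[0]);r=[]
    for i,k,o in ptobs:
        e=proj(PS[i][0],q[k],*PS[i][1:])[0]-o; r+=list(e*(.4 if k[0]=='f' else 1))
    for i,sx,o in lnobs:
        a,b=proj(PS[i][0],t.fix([[sx*.03,0,.017],[sx*.03,-.3,.017]]),*PS[i][1:]);n=(b-a)[::-1]*[1,-1]/np.linalg.norm(b-a)
        r.append((o-a)@n)
    r.append((p[4]-.06)/.06*.5)
    return r
s=least_squares(res,np.load("p.npy"),loss="soft_l1");print(s.x,np.round(res(s.x),1))
np.save("p2.npy",s.x);t=Track(s.x);print("knob",t.knob(),"bar",t.bar())
# independent two-view triangulation
for k in("knob","bar"):
    o=[x for x in ptobs if x[1]==k]
    f=lambda X:np.concatenate([proj(PS[i][0],X,*PS[i][1:])[0]-u for i,_,u in o])
    r=least_squares(f,t.knob());print(k,"tri",r.x,r.fun)
ov(s.x,"b",[(60,145),(200,150)])
# carton
for i,cs in((0,[(303,139),(462,128),(464,172),(308,183)]),(1,[(445,150),(606,139),(604,182),(449,194)])):
    im,d,P,S=V[i];n=cv2.undistortPoints(np.array([w(*c) for c in cs]).reshape(-1,1,2),P["K"],P["dist"]).reshape(-1,2)
    R,o=PS[i][1:];ray=np.c_[n,np.ones(4)]@R.T;X=o+ray*((.042-o[2])/ray[:,2])[:,None]
    e=X[1]-X[0];print("carton",i,X.mean(0),"len",np.linalg.norm(e),"wid",np.linalg.norm(X[3]-X[0]),"yaw",np.arctan2(-e[0],e[1]))
    W=cloud(P,d,R,o);u,v=np.mean([w(*c) for c in cs],0).astype(int);print(" depth top",np.nanmedian(W[v-5:v+6,u-15:u+16].reshape(-1,3),0))
    if i==0: C0=[w(*c) for c in cs];
o=[(0,np.mean([w(*c) for c in [(303,139),(462,128),(464,172),(308,183)]],0)),(1,np.mean([w(*c) for c in [(445,150),(606,139),(604,182),(449,194)]],0))]
f=lambda X:np.concatenate([proj(PS[i][0],X,*PS[i][1:])[0]-u for i,u in o])
r=least_squares(f,[.42,-.03,.04]);print("carton tri",r.x,r.fun)
E
python3 fit2.py
```

```text
[0.5681 0.0117 0.0807 1.5874 0.2311] [-0.1  0.1  1.6 -0.2 -0.4  1.4 -0.1 -0.9 -0.1  1.7  2.3 -0.6 -2.4  2.2
 -0.5 -0.5 -0.3 -0.8 -1.   0.3  0.5 -0.3  1.   1.5  1.4]
knob [ 0.5025 -0.033   0.2022] bar [0.5661 0.037  0.2705]
knob tri [ 0.5037 -0.0333  0.1981] [-0.0135  0.1961  0.0137 -0.198 ]
bar tri [0.566  0.0374 0.2701] [-0.0718  1.1323  0.0716 -1.1462]
carton 0 [ 0.4312 -0.0143  0.042 ] len 0.16382113364901443 wid 0.044372896911665995 yaw 0.13690195651956413
 depth top [ 0.4306 -0.0152  0.0415]
carton 1 [ 0.4314 -0.0146  0.042 ] len 0.16616063812915688 wid 0.04526890892349599 yaw 0.13778195526473488
 depth top [ 0.4307 -0.0145  0.0413]
carton tri [ 0.431  -0.014   0.0407] [-0.0066  0.0901  0.0068 -0.0908]
```

Run:
```python
import cv2,numpy as np
a=cv2.imread("pics/ovb_0.png");b=cv2.imread("pics/ovb_1.png")
cv2.imwrite("pics/ovb.png",cv2.resize(np.vstack([a[:,:],b]),(500,600)))
```

```text
(no output)
```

View pics/ovb_0.png

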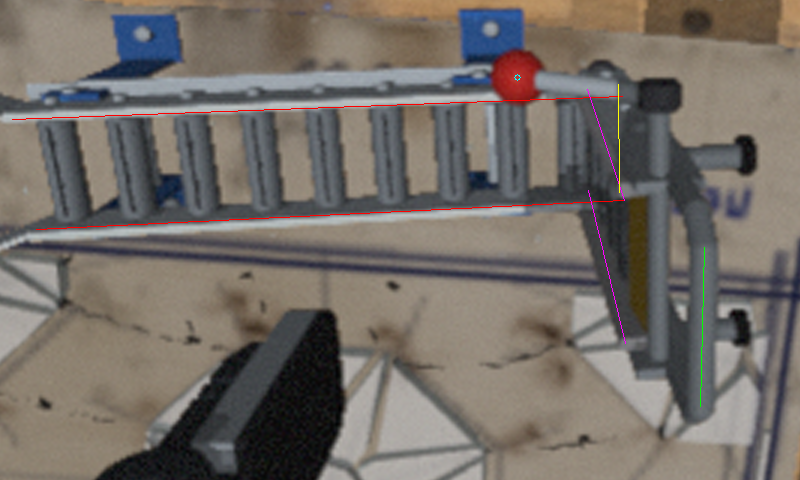

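View pics/ovb_1.png

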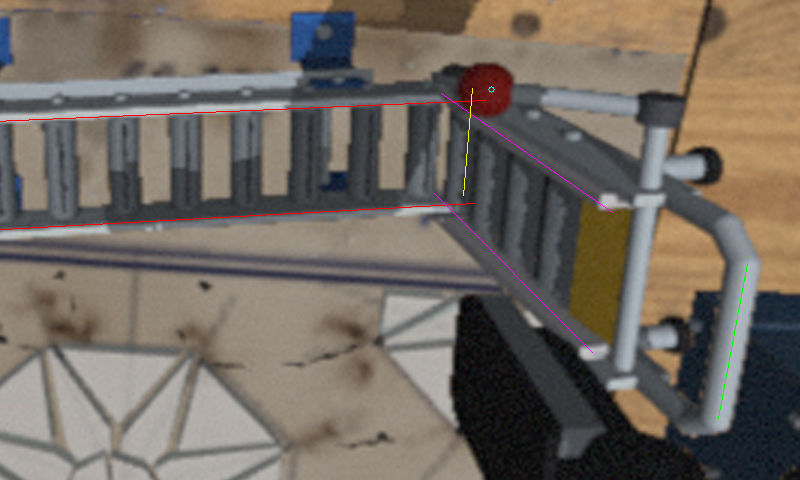

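Run:
```python
from rig import *
from h import *
from model import *
from scipy.optimize import least_squares
obs=[("scene",(220.5,174)),("side",(240.6,171.6))]
f=lambda X:np.concatenate([proj(camera_params(n),X)[0]-u for n,u in obs])
r=least_squares(f,[.53,0,.057]);print(r.x,r.fun)
p=np.load("p2.npy");t=Track(p);print((r.x-t.o)@t.R0)
```

```text
[0.5346 0.0039 0.0509] [-0.3434  0.6625  0.5578 -0.5605]
[-0.0341 -0.005  -0.0061]
```

```bash
cat > fold.py <<'E'
from rig import *
from h import *
import pickle
yaw=.078;R=Rtool(yaw);u=np.array([-np.sin(yaw),np.cos(yaw),0])
B=np.array([.566,.037,.270]);h=.008-.0;C=B.copy();C-=u*.029;C[2]=.057
up=np.array([0,0,1.])
a0=np.arctan2(.213,.029)
def P(a,dz=.006): return C+u*.215*np.cos(a)+up*(.215*np.sin(a)+dz)
E
python3 - <<'E'
from fold import *
command_gripper(.05,25)
movep(P(a0)+[0,0,.07],R)
s=sense();print(s["time_s"],s["position"]);p,d=camera("wrist")
cv2.imwrite("pics/pre.png",cv2.resize(p[:,:,::-1],None,fx=1.5,fy=1.5))
pickle.dump((p,d,camera_params("wrist"),s),open("pre.pkl","wb"))
E
```

```text
4.9833 [0.5661 0.0348 0.3468]
```

View pics/pre.png

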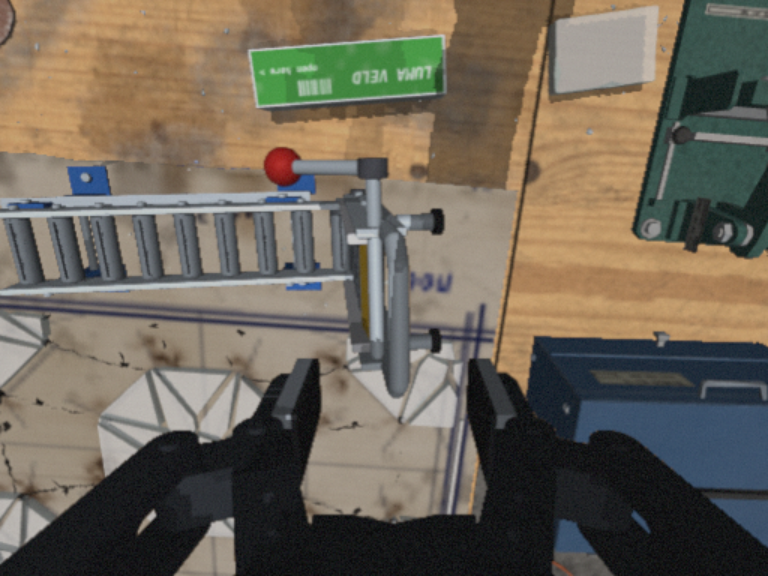

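Run:
```python
from fold import *
p,d,Pm,s=pickle.load(open("pre.pkl","rb"))
Rw,o=wristpose(Pm,s);e=np.array([np.cos(yaw),np.sin(yaw),0])
print(proj(Pm,[B,B-e*.029,B+e*.029],Rw,o)*1.5)
W=cloud(Pm,d,Rw,o)
for c in((395,260),(396,300),(397,340),(397,370),(282,166)): print(c,W[int(c[1]/1.5),int(c[0]/1.5)])
```

```text
[[397.7287 325.0308]
 [397.6761 263.3298]
 [397.7764 381.76  ]]
(395, 260) [0.535  0.0332 0.272 ]
(396, 300) [0.5527 0.0352 0.2741]
(397, 340) [0.5713 0.0366 0.2738]
(397, 370) [0.5866 0.0378 0.2732]
(282, 166) [ 0.5026 -0.0306  0.2069]
```

Run:
```python
from fold import *
hit=move_l(P(a0),R,feed=.12,until_force=12);print(hit,sense()["position"])
if not hit:
    print(command_gripper(.0,25));s=sense();print(s["finger_gap"],s["wrist_force"],s["time_s"])
```

```text
False [0.5665 0.0366 0.2769]
False
0.0090459172375269 [-0.2546  0.4878  1.9963] 6.2083
```

Run:
```python
from fold import *
af=-.135
for a in np.linspace(a0,af+.05,9)[1:]:
    hit=move_l(P(a),R,feed=.15,until_force=30);s=sense()
    print(hit,round(a,3),s["position"]-P(a),s["wrist_force"],s["finger_gap"])
    if hit: break
print(s["time_s"])
p,d=camera("wrist");cv2.imwrite("pics/f1.png",cv2.resize(p[:,:,::-1],None,fx=1.5,fy=1.5))
p,d=camera("side");cv2.imwrite("pics/f1s.png",cv2.resize(p[80:280,150:400,::-1],None,fx=3,fy=3))
```

```text
False 1.245 [-0.0001  0.0007 -0.0004] [-0.221   1.1811  0.1782] 0.00880654505617795
False 1.055 [-0.0002 -0.0006 -0.0007] [ 1.6279 -1.1465 -4.8082] 0.0089824572778958
False 0.865 [-0.0004 -0.001  -0.0009] [ 1.5561 -4.0584 -8.2497] 0.008920631467253743
False 0.675 [-0.0006 -0.0017 -0.0007] [-0.9462 -3.9963 -6.8112] 0.008869106311026389
False 0.485 [-0.0007 -0.0024 -0.0007] [-1.1167 -6.374  -5.6638] 0.008494784052379776
False 0.295 [-0.0007 -0.0032 -0.0007] [-2.5035 -7.7256 -5.2253] 0.008604044682153048
False 0.105 [-0.0006 -0.0042 -0.0006] [-1.6721 -8.6942 -3.5036] 0.008778710684594343
False -0.085 [-0.0005 -0.0055 -0.0005] [ -2.3569 -11.268   -0.035 ] 0.008741246318278661
9.6083
```

View pics/f1s.png

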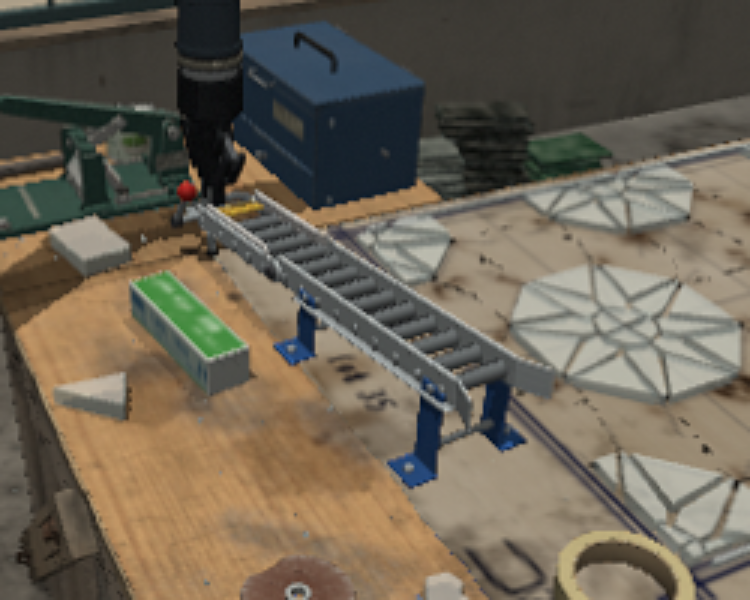

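View pics/f1.png

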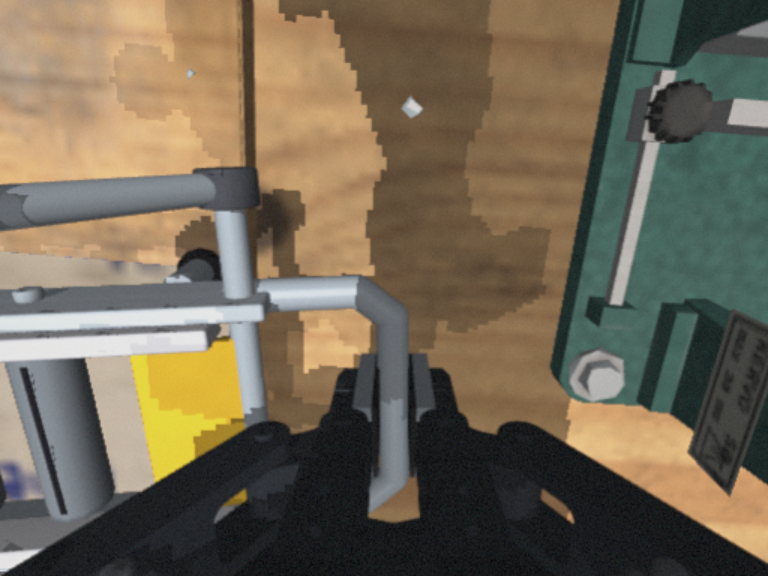

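Run:
```python
from fold import *
s=sense();q=s["position"].copy();q[2]=P(-.135)[2]-.012
hit=move_l(q,R,feed=.06,until_force=25);s=sense();print(hit,s["position"],s["wrist_force"],s["finger_gap"])
q=s["position"].copy();q[2]+=.0015
move_l(q,R,feed=.05)
command_gripper(.03,25);s=sense();print(s["position"],s["wrist_force"],s["time_s"])
move_l(s["position"]+[0,0,.13],R,feed=.25)
s=sense();p,d=camera("wrist");pickle.dump((p,d,camera_params("wrist"),s),open("f2.pkl","wb"))
cv2.imwrite("pics/f2.png",cv2.resize(p[:,:,::-1],None,fx=1.5,fy=1.5));print(s["time_s"])
for n in("scene","side"):
    p,d=camera(n);cv2.imwrite(f"pics/{n}2.png",p[:,:,::-1]);np.save(f"pics/{n}2.npy",d)
```

```text
True [0.5518 0.2156 0.0394] [ 0.0491 -0.6348  2.2679] 0.009125583573095678
[0.5523 0.2161 0.0411] [ 0.1672 -0.2236  0.3004] 10.55
11.225
```

View pics/f2.png

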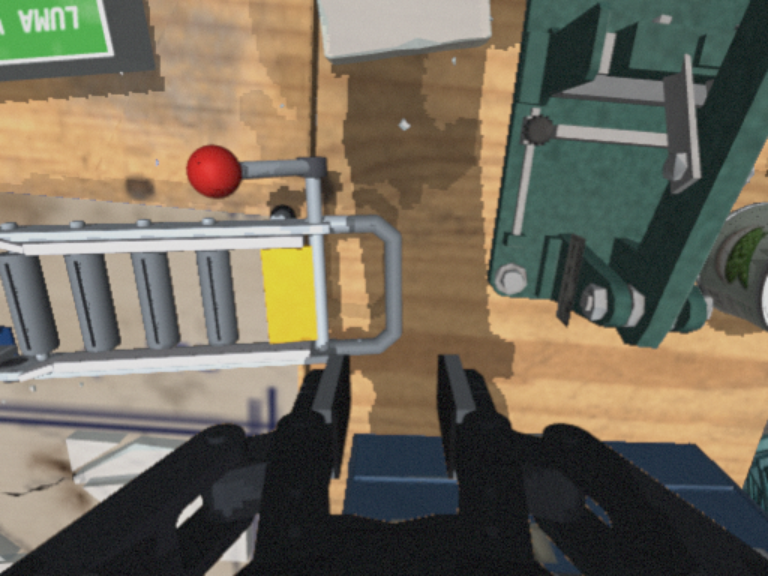

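Run:
```python
from fold import *
p,d,Pm,s=pickle.load(open("f2.pkl","rb"));print(s["position"])
Rw,o=wristpose(Pm,s);W=cloud(Pm,d,Rw,o)
for n,c in dict(bar1=(397,260),bar2=(396,300),bar3=(393,330),knob=(210,168),plate=(290,290),tbl=(440,300),tbl2=(350,400),gl=(150,243),gl2=(290,240),gf=(100,365),gf2=(290,350),hub=(315,165)).items(): 
    u,v=int(c[0]/1.5),int(c[1]/1.5);print(n,np.nanmedian(W[v-1:v+2,u-1:u+2].reshape(-1,3),0))
# rail profile: z vs y along near guide white strip, scene depth
for n in("scene","side"):
    P_=camera_params(n);w=cloud(P_,np.load(f"pics/{n}2.npy")).reshape(-1,3);w=w[np.isfinite(w).all(1)]
    q=(w-[.568,.003,0])@np.array([[np.cos(yaw),-np.sin(yaw),0],[np.sin(yaw),np.cos(yaw),0],[0,0,1]]).T
    q=(w-np.array([.568,.003,0])); X=q[:,0]*np.cos(yaw)+q[:,1]*np.sin(yaw);Y=-q[:,0]*np.sin(yaw)+q[:,1]*np.cos(yaw)
    print(n,[(y,round(np.percentile(q[(abs(Y-y/1000)<.01)&(abs(X)<.032),2],95),4)) for y in range(-280,240,40) if ((abs(Y-y/1000)<.01)&(abs(X)<.032)).sum()>5])
```

```text
[0.5514 0.216  0.1701]
bar1 [0.5346 0.2165 0.0343]
bar2 [0.559  0.2185 0.0344]
bar3 [0.5773 0.2181 0.035 ]
knob [0.4873 0.1389 0.1021]
plate [0.5532 0.1588 0.0467]
tbl [ 0.5686  0.2486 -0.0014]
tbl2 [0.5563 0.2019 0.1509]
gl [0.5288 0.0924 0.0627]
gl2 [0.5235 0.1607 0.0563]
gf [0.5965 0.0623 0.0671]
gf2 [0.5858 0.1606 0.0545]
hub [0.4855 0.1714 0.0479]
scene [(-280, np.float64(0.1045)), (-240, np.float64(0.1031)), (-200, np.float64(0.0976)), (-160, np.float64(0.0919)), (-120, np.float64(0.0861)), (-80, np.float64(0.0819)), (-40, np.float64(0.0798)), (0, np.float64(0.0701)), (40, np.float64(0.0683)), (80, np.float64(0.0635)), (120, np.float64(0.0601)), (160, np.float64(0.4985)), (200, np.float64(0.4151))]
side [(-280, np.float64(0.1045)), (-240, np.float64(0.1035)), (-200, np.float64(0.0977)), (-160, np.float64(0.0908)), (-120, np.float64(0.0883)), (-80, np.float64(0.083)), (-40, np.float64(0.0802)), (0, np.float64(0.0738)), (40, np.float64(0.0678)), (80, np.float64(0.0652)), (120, np.float64(0.0621)), (160, np.float64(0.4764)), (200, np.float64(0.4029))]
```

Run:
```python
import cv2
p=cv2.imread("pics/scene2.png")[90:240,160:360];cv2.imwrite("pics/scene2z.png",cv2.resize(p,None,fx=4,fy=4,interpolation=cv2.INTER_CUBIC))
```

```text
(no output)
```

View pics/scene2z.png

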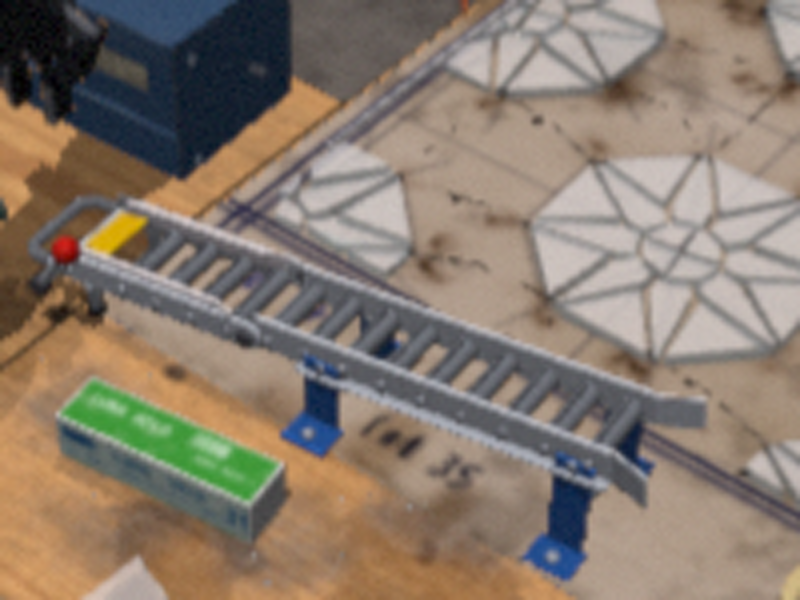

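Run:
```python
from fold import *
command_gripper(0,25)
s=sense();q=np.array([.5535,.2175,.070]);move_l(q,R,feed=.2)
hit=move_l(q-[0,0,.03],R,feed=.04,until_force=30);s=sense();print(hit,s["position"],s["wrist_force"])
move_l(q+[0,0,.08],R,feed=.25)
k=np.array([.4875,.1375,0])
st=k-u*.048
move_l(st+[0,0,.15],R,feed=.25)
move_l(st+[0,0,.095],R,feed=.2)
hit=move_l(st+u*.13+[0,0,.095],R,feed=.12,until_force=18);s=sense();print(hit,s["position"],s["wrist_force"],s["time_s"])
for n in("scene","side"):
    p,d=camera(n);cv2.imwrite(f"pics/{n}3.png",p[:,:,::-1])
    a,b=((160,90) if n=="scene" else (170,100));cv2.imwrite(f"pics/{n}3z.png",cv2.resize(p[b:b+110,a:a+160,::-1],None,fx=5,fy=5,interpolation=cv2.INTER_CUBIC))
```

```text
True [0.5544 0.2178 0.0579] [-3.4561 -0.7595 13.4627]
True [0.4831 0.1924 0.0951] [-0.8253 -5.8148  4.1512] 15.4167
```

View pics/scene3z.png

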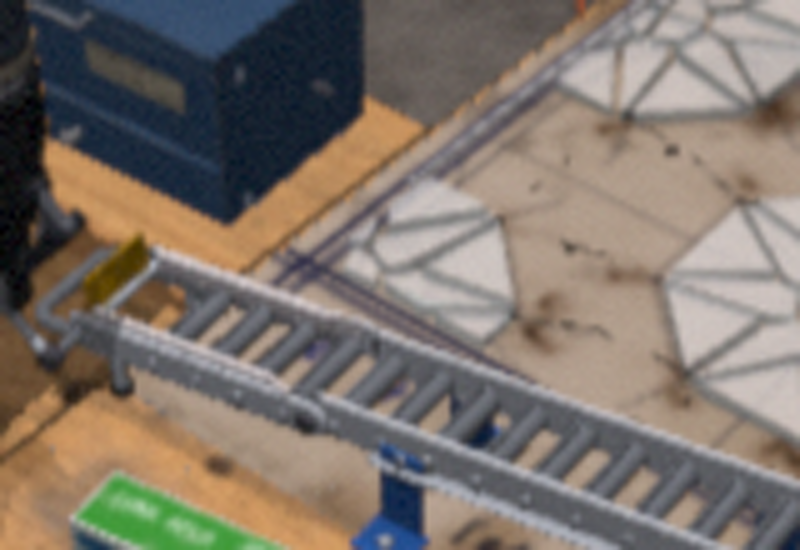

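View pics/side3z.png

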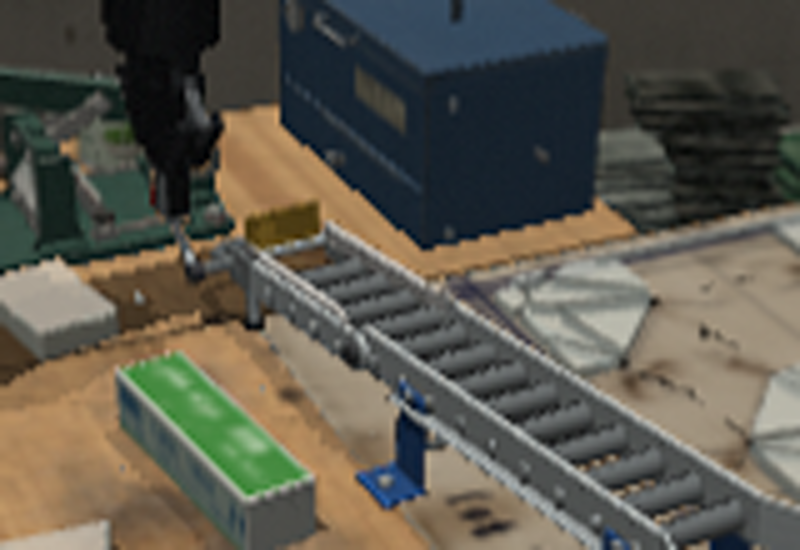

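Run:
```python
from fold import *
s=sense();q=s["position"].copy()
hit=move_l(q+u*.02,R,feed=.03,until_force=22);s=sense();print(hit,s["position"],s["wrist_force"])
move_l(q-u*.015,R,feed=.15)
move_l(q-u*.015+[0,0,.12],R,feed=.25)
s=sense();p,d=camera("wrist");pickle.dump((p,d,camera_params("wrist"),s),open("f3.pkl","wb"))
cv2.imwrite("pics/f3.png",cv2.resize(p[:,:,::-1],None,fx=1.5,fy=1.5));print(s["time_s"])
for n in("side",):
    p,d=camera(n)
    a,b=((160,90) if n=="scene" else (170,100));cv2.imwrite(f"pics/{n}4z.png",cv2.resize(p[b:b+110,a:a+160,::-1],None,fx=5,fy=5,interpolation=cv2.INTER_CUBIC))
```

```text
True [0.4831 0.1923 0.0951] [-1.04   -3.3751  3.3899]
16.8333
```

View pics/f3.png

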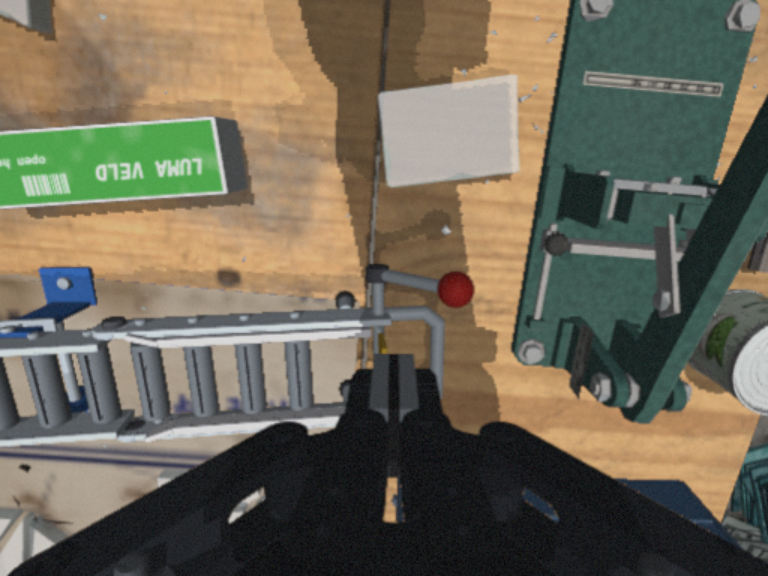

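View pics/side4z.png

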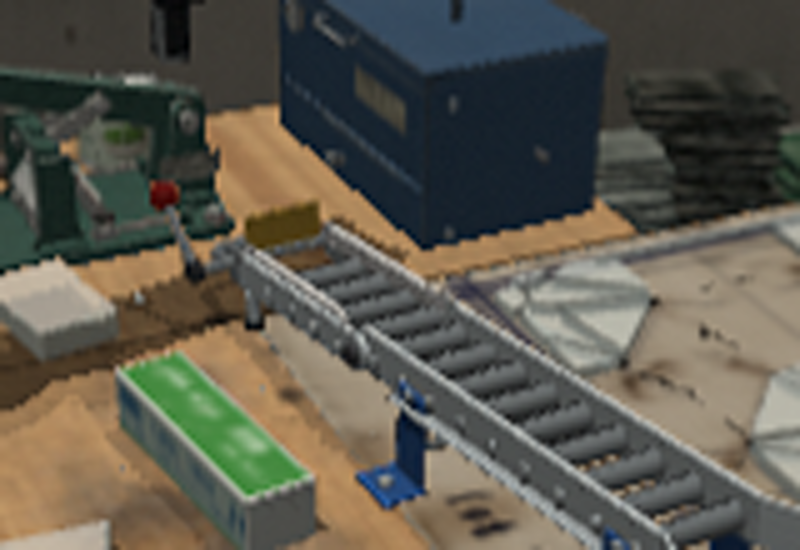

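Run:
```python
from fold import *
from model import *
p,d,Pm,s=pickle.load(open("f3.pkl","rb"))
Rw,o=wristpose(Pm,s);W=cloud(Pm,d,Rw,o)
u_,v_=int(455/1.5),int(289/1.5);k=np.nanmedian(W[v_-1:v_+2,u_-1:u_+2].reshape(-1,3),0);print("knob near",k)
ray=k-o;ray/=np.linalg.norm(ray);k=k+ray*.011;print("centre",k)
for y0 in(.0,.003):
    t=Track([.5665,y0,.078,0,np.pi/2]);print(y0,t.knob(),t.bar())
    q=(k-t.o)@t.Rl;print("lever dir deg",np.degrees(np.arctan2(q[2]-.003,q[1]-.172)))
h=np.array([.4855,.1714,.0479])
# carton
c=[.4312,-.0144];ya=.137
for sg in(1,-1):
    Rc=Rtool(ya+sg*np.pi/2)
    for q in([c[0],c[1],.2],[c[0],c[1],.03]): print(sg,inverse_kinematics(q,Rc))
    q=t.fix([0,-.205,.009+.03])[0]; Rp=Ro.from_euler('z',.078).as_matrix()@Rx(-.12)@Rtool(sg*np.pi/2)
    print(q,inverse_kinematics(q,Rp),inverse_kinematics(q+[0,0,.1],Rp))
```

```text
knob near [0.4788 0.2129 0.0855]
centre [0.4818 0.2146 0.0751]
0.0 [0.4807 0.2123 0.0764] [0.5499 0.2124 0.0281]
lever dir deg 42.71440097878271
0.003 [0.4807 0.2153 0.0764] [0.5499 0.2154 0.0281]
lever dir deg 44.426827465554034
1 [-1.11    0.283   1.2533  2.189  -0.3477  0.8924 -2.6499]
1 [ 0.4455  0.5262 -0.6216  2.2477  0.6102  0.5356  2.6281]
[ 0.582  -0.1953  0.1203] [-0.5259  0.7813  1.1077  1.8834 -0.7497  0.9255 -2.1623] [-0.5521  0.6082  1.1154  1.7998 -0.5128  1.0368 -2.3366]
-1 [-0.84    0.1693  0.878   2.1814 -0.1721  0.8588  0.2809]
-1 [-0.5406  0.5161  0.5953  2.3014 -0.6355  0.4849  0.7069]
[ 0.582  -0.1953  0.1203] [-0.3427  0.6116  0.7678  1.8747 -0.4252  0.7969  0.6934] [-0.461   0.5233  0.938   1.7958 -0.3709  0.991   0.6743]
```

Run:
```python
from ov import *
im,d,P,s=V[1];R,o=wristpose(P,s);W=cloud(P,d,R,o)
# top band: points within +-4mm of guide-top plane; analyse per y slice
t=Track([.567,.004,.078,0,0])
q=((W-t.o).reshape(-1,3))@t.Rf
ok=np.isfinite(q).all(1);q=q[ok];g=im.reshape(-1,3)[ok].mean(1)
for y in range(-290,-20,30):
    m=(abs(q[:,1]-y/1000)<.015)&(abs(q[:,0])<.045)&(q[:,2]>.0125)&(q[:,2]<.025)
    a=q[m];n=a[a[:,0]<0];f=a[a[:,0]>0]
    r=lambda z:np.round(np.percentile(z[:,0],[5,50,95])*1000,1) if len(z) else None
    mm=(abs(q[:,1]-y/1000)<.015)&(abs(q[:,0])<.02)
    print(y,r(n),r(f),"z n/f",np.round(np.median(n[:,2])*1e3,1),np.round(np.median(f[:,2])*1e3,1),"roller top",np.round(np.percentile(q[mm,2],95)*1e3,1))
```

```text
-290 [-28.9 -27.2 -24.1] [34.  36.2 38.5] z n/f 16.0 16.1 roller top 9.0
-260 [-29.  -27.  -24.4] [33.8 35.4 38.4] z n/f 15.8 16.0 roller top 8.8
-230 [-29.2 -27.4 -24.6] [33.6 35.7 38.5] z n/f 16.0 15.9 roller top 8.5
-200 [-29.4 -27.4 -24.7] [33.3 35.4 37.8] z n/f 16.0 15.9 roller top 8.7
-170 [-29.7 -27.7 -25.4] [33.2 35.2 38. ] z n/f 16.1 15.8 roller top 8.9
-140 [-29.8 -27.7 -25.3] [32.9 34.6 37.5] z n/f 15.8 16.2 roller top 8.6
-110 [-30.1 -28.  -25.7] [32.8 34.5 37.7] z n/f 15.7 15.8 roller top 8.6
-80 [-30.2 -28.3 -25.5] [32.5 34.4 37.2] z n/f 15.7 15.7 roller top 8.7
-50 [-30.4 -28.6 -26. ] [32.4 34.2 37. ] z n/f 16.0 15.8 roller top 8.7
```

```bash
cat > place.py <<'E'
from rig import *
from h import *
from model import *
import pickle
T=Track([.569,.004,.083,0,np.pi/2])
H=.036
c=np.array([.4312,-.0144,0]);Rc=Rtool(.137-np.pi/2)
Rp=T.Rf@Rtool(-np.pi/2)
def L(dz,y=-.205): return T.fix([0,y,.009+H+dz])[0]
E
python3 - <<'E'
from place import *
command_gripper(.085,40)
movep(c+[0,0,.17],Rc)
s=sense();p,d=camera("wrist");cv2.imwrite("pics/g0.png",cv2.resize(p[:,:,::-1],None,fx=1.5,fy=1.5));print(s["position"],s["time_s"])
for z in(.3,.1,.02,.002): print(L(z),inverse_kinematics(L(z),Rp))
E
```

```text
[ 0.4319 -0.0136  0.1703] 18.675
[ 0.5824 -0.1577  0.4241] [-0.6957  0.4014  1.1996  1.5343 -0.2745  1.3954  0.5863]
[ 0.5844 -0.1815  0.2255] [-0.4662  0.5002  0.903   1.7926 -0.3333  0.994   0.6242]
[ 0.5852 -0.1911  0.1461] [-0.4232  0.6176  0.8844  1.8557 -0.4743  0.8663  0.7419]
[ 0.5854 -0.1932  0.1282] [-0.4131  0.6461  0.8786  1.8665 -0.5106  0.8403  0.7717]
```

View pics/g0.png

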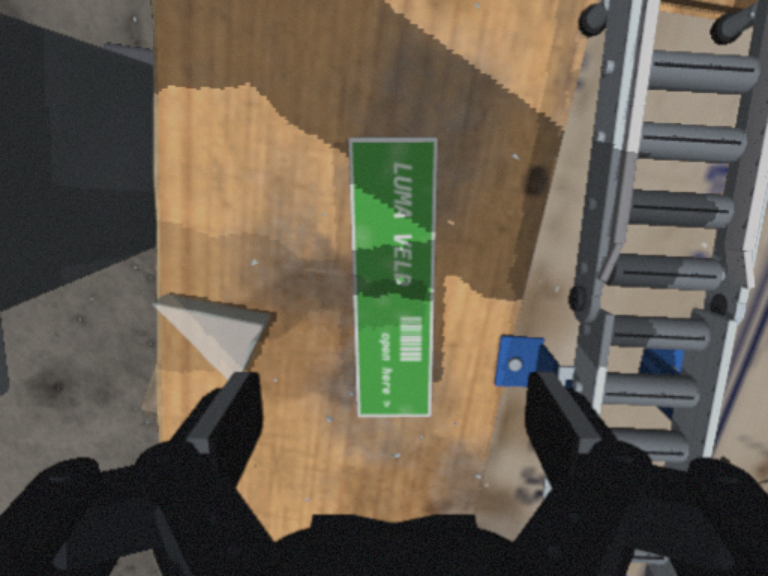

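Run:
```python
from place import *
hit=move_l(c+[0,0,H],Rc,feed=.15,until_force=15);s=sense();print(hit,s["position"])
if not hit:
    command_gripper(0,45);s=sense();print(s["finger_gap"],s["wrist_force"],s["position"])
    z0=s["position"][2]
    move_l(c+[0,0,.19],Rc,feed=.2)
    s=sense();print(s["finger_gap"],s["wrist_force"],z0)
    movep(L(.10),Rp)
    s=sense();print(s["position"]-L(.10),s["time_s"])
    p,d=camera("wrist");cv2.imwrite("pics/g1.png",cv2.resize(p[:,:,::-1],None,fx=1.5,fy=1.5))
    p,d=camera("side");cv2.imwrite("pics/g1s.png",cv2.resize(p[80:280,170:420,::-1],None,fx=3,fy=3,interpolation=cv2.INTER_CUBIC))
```

```text
False [ 0.4317 -0.0144  0.0364]
0.04500753803299268 [-1.1548 -0.0366  5.8286] [ 0.4317 -0.0142  0.0367]
0.04556411369725023 [-0.219  -0.1801 -1.9285] 0.03666808360855997
[-0.0011  0.0012 -0.0014] 22.05
```

View pics/g1.png

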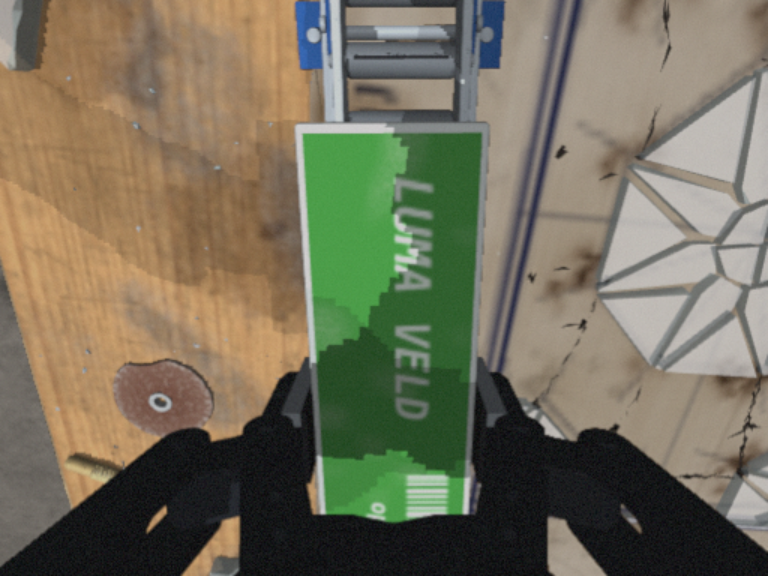

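View pics/g1s.png

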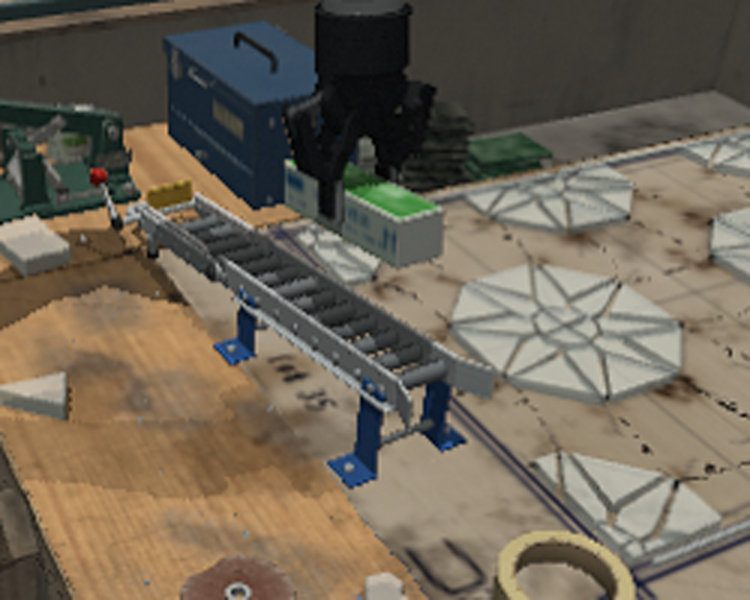

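Run:
```python
from place import *
move_l(L(.03),Rp,feed=.15)
s=sense();print("err",(s["position"]-L(.03))@T.Rf,s["time_s"])
p,d=camera("wrist");Pm=camera_params("wrist");pickle.dump((p,d,Pm,s),open("g2.pkl","wb"))
cv2.imwrite("pics/g2.png",cv2.resize(p[:,:,::-1],None,fx=1.5,fy=1.5,interpolation=cv2.INTER_CUBIC))
R,o=wristpose(Pm,s);W=cloud(Pm,d,R,o)
q=((W-T.o).reshape(-1,3))@T.Rf;q=q[np.isfinite(q).all(1)]
for y in range(-120,60,20):
    m=(abs(q[:,1]-y/1000)<.01)&(abs(q[:,0])<.045)&(q[:,2]>.0125)&(q[:,2]<.025)
    a=q[m];n=a[a[:,0]<0];f=a[a[:,0]>0]
    r=lambda z:np.round(np.percentile(z[:,0],[5,50,95])*1000,1) if len(z) else None
    print(y,r(n),r(f),len(n),len(f))
# carton top
m=(q[:,2]>.07)&(q[:,2]<.12)&(abs(q[:,0])<.05)&(q[:,1]<-.125)&(q[:,1]>-.16)
print("carton x",np.percentile(q[m,0],[1,50,99])*1e3,"z",np.percentile(q[m,2],[5,50,95])*1e3)
```

```text
err [ 0.0004 -0.0001  0.0006] 22.7667
-120 [-32.1 -29.5 -27.4] [30.6 33.1 35.4] 186 212
-100 [-32.1 -29.6 -27.5] [30.5 32.7 35.2] 429 431
-80 [-32.1 -29.7 -27.5] [30.5 32.4 34.5] 222 200
-60 None None 0 0
-40 None None 0 0
-20 None None 0 0
0 None None 0 0
20 None None 0 0
40 None None 0 0
carton x [-23.1747  -0.7074  21.5277] z [79.2697 80.3197 81.3373]
```

View pics/g2.png

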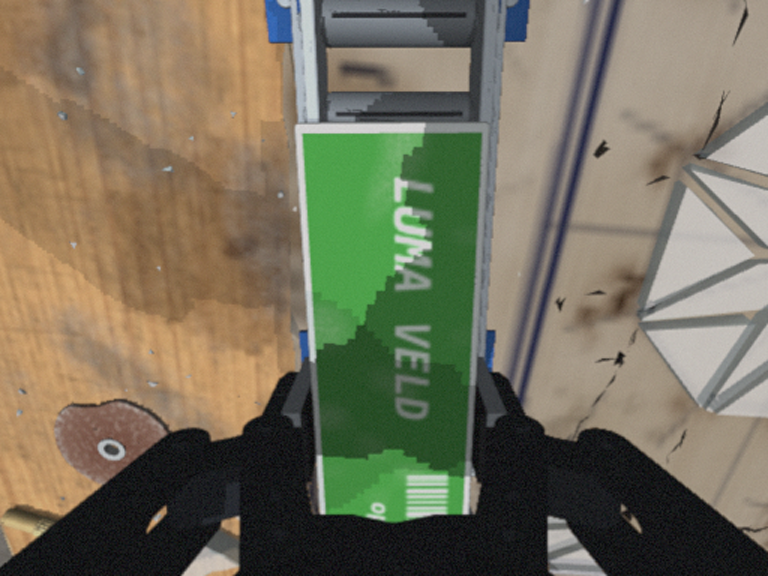

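Run:
```python
from place import *
q=lambda dz:T.fix([.002,-.205,.009+H+dz])[0]
hit=move_l(q(.0005),Rp,feed=.05,until_force=6);s=sense();print(hit,(s["position"]-q(0))@T.Rf,s["wrist_force"])
p,d=camera("side");cv2.imwrite("pics/g3s.png",cv2.resize(p[80:280,170:420,::-1],None,fx=3,fy=3,interpolation=cv2.INTER_CUBIC));print(s["time_s"])
```

```text
True [-0.0005  0.0001  0.0006] [-0.6749 -0.0742  4.4306]
23.4
```

View pics/g3s.png

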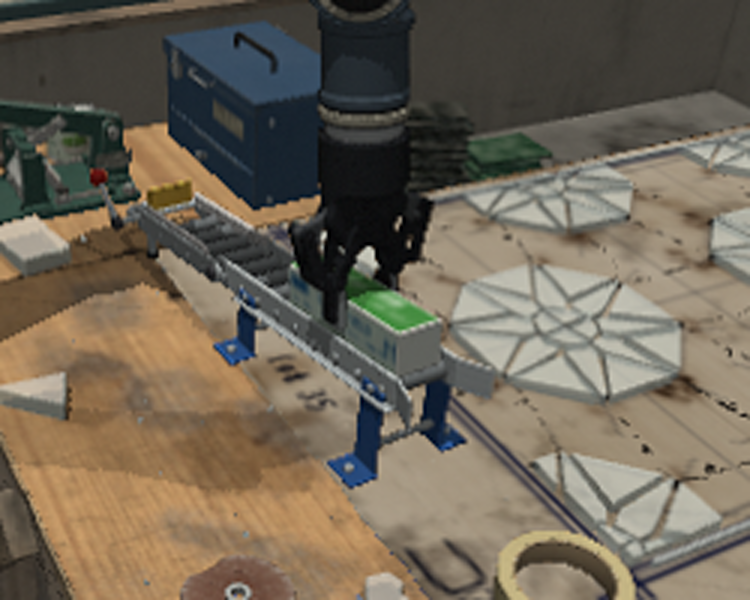

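Run:
```python
from place import *
command_gripper(.085,40);sleep(2.0)
p,d=camera("side");cv2.imwrite("pics/r0.png",cv2.resize(p[80:280,170:420,::-1],None,fx=3,fy=3,interpolation=cv2.INTER_CUBIC));s=sense();print(s["time_s"],s["wrist_force"])
```

```text
25.975 [-0.1236  0.1117 -0.3755]
```

View pics/r0.png

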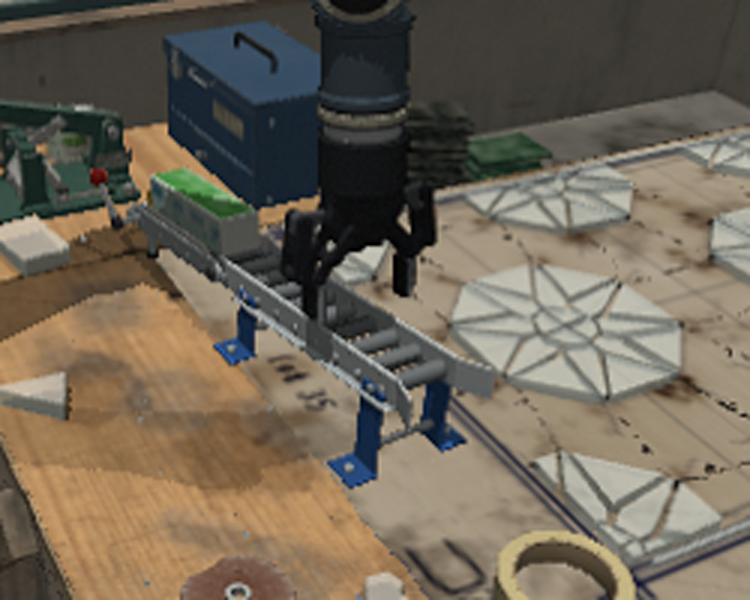

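It rolled down to the stop. Withdraw upward and check from above.

Run:
```python
from place import *
s=sense();move_l(s["position"]+T.Rf[:,2]*.2,Rp,feed=.25)
movep(np.array([.48,.03,.42]),Rtool(.083))
s=sense();p,d=camera("wrist");Pm=camera_params("wrist");print(s["time_s"])
cv2.imwrite("pics/e.png",cv2.resize(p[:,:,::-1],None,fx=1.5,fy=1.5,interpolation=cv2.INTER_CUBIC))
R,o=wristpose(Pm,s);W=cloud(Pm,d,R,o)
g=(p[...,1].astype(int)-p[...,0]>40)&(p[...,1].astype(int)-p[...,2]>40)
q=((W-T.o))@T.Rf
m=g&(abs(q[...,0])<.06)&(q[...,2]>.03);print("green y",np.percentile(q[m][:,1],[1,99]),"x",np.percentile(q[m][:,0],[1,99]),"z",np.median(q[m][:,2]))
r=(p[...,0].astype(int)-p[...,1]>80)&(p[...,0].astype(int)-p[...,2]>80)&(q[...,2]>.01)&(abs(q[...,1])<.3);print("knob",np.nanmedian(W[r],0))
p,d=camera("scene");cv2.imwrite("pics/es.png",p[:,:,::-1])
cv2.imwrite("pics/esz.png",cv2.resize(p[120:230,160:320,::-1],None,fx=5,fy=5,interpolation=cv2.INTER_CUBIC))
```

```text
27.8917
green y [0.0096 0.1657] x [-0.021   0.0182] z 0.05027700920787272
knob [0.4813 0.2128 0.0842]
```

View pics/e.png

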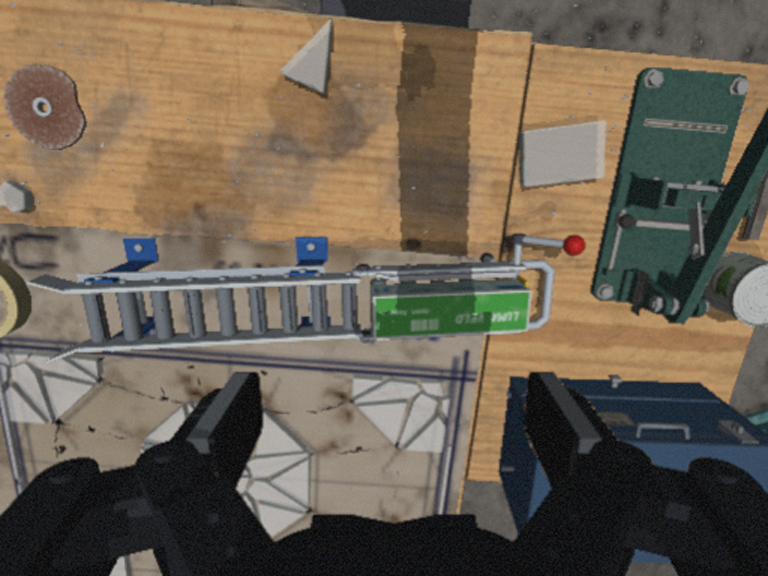

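View pics/esz.png

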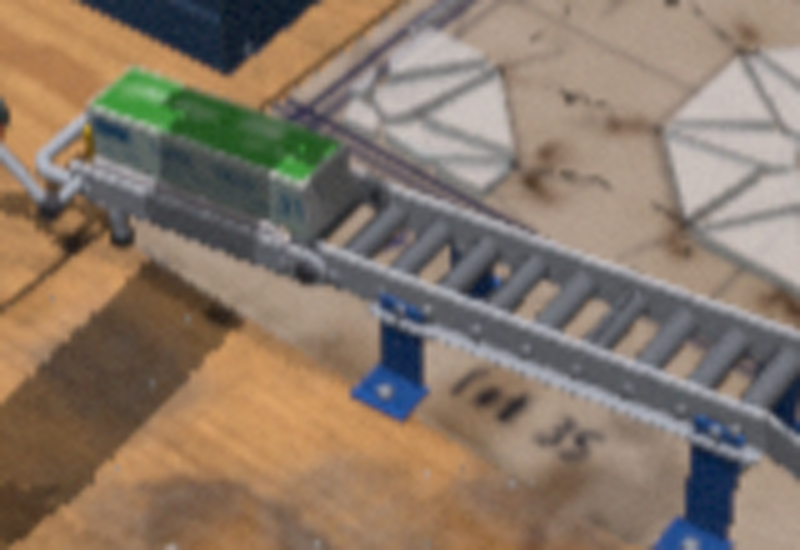

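Run:
```python
from rig import *
sleep(.5);print(finish_job(),sense()["time_s"])
```

```text
the job is handed in; nothing more can be done
the job is handed in; nothing more can be done
```

The job is done and handed in, at about 28.5 s on the robot's clock. The leaf is down, the stop is up, and the carton rolled down by itself and rests against the stop.

- **Leaf:** I pinched the handle bar from above, led it round, then pressed it down with closed fingers. The first stop left the bar about 1.5 mm above its given height. When I pressed again, the bar centre came to 28 mm above the table, as specified for fully down.
- **Stop:** I pushed the lever over until it met its limit, then pushed a second time, and it did not move. From above, the lever stands at about 44° down the run, against 45° for fully up, and the plate is upright in the pictures.
- **Carton:** I laid it on the upper rollers, tilted to the slope, and let go. In the last view its green top spans 10 to 166 mm below the fold axis. With its white border that fits the stop face at 171 mm, within about 2–3 mm. Its top is level with the rollers' slope at about the right height.
- **Left alone:** The robot touched neither the glass slab, the disc nor the tape, and in the last view they look to be where they were. The gripper ended clear, about 0.4 m above the table.

**Disagreements:** My first fit of the track was about 5–8 mm off along the run. It showed up as about 11 N of side force on the wrist while folding the leaf, and I corrected for it. Two estimates of mid-lane also differed by about 2–3 mm, so I shifted the carton 2 mm before lowering it.

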